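# Fit the fresh battery pack into the bench supply

### The arm

A 6-joint arm with a two-finger parallel gripper is mounted at the origin on the work surface. World frame = base frame: x ahead of the robot, y to its left, z up, the work surface at z = 0. Lengths are in m, angles in rad, forces in N, time in s.
With the tool pointing down it reaches from about 0.35 to 0.975 m from the base axis. Payload 4.9 kg.
Tool frame: the origin (TCP) lies midway between the tips of the shut fingers; the grasp point (between the pads) lies 19 mm behind it; z points along the fingers, y is the direction in which the jaws open and shut (so a half turn about z gives the same grasp; the last joint's range is limited). The gripper opens to 85 mm and grips with 20 to 120 N. Pads are 22 mm wide; open, the fingers measure 114 mm over their backs; the gripper's body (76 mm by 85 mm) begins 54 mm behind the grasp point. The pads swing forward as they close: fully open they stand 13 mm farther back than shut.
Start: joints at [1.023, 0.053, 1.613, -0, 1.476, -0.119], TCP at [0.26, 0.568, 0.231] pointing down, gripper open.
Joint ranges: [-3.01, 3.01], [-1.01, 2.22], [0.06, 2.58], [-1.02, 4.17], [0.09, 2.62], [-3.14, 3.14]. Speed limits (rad/s): [2.57, 2.57, 3.14, 3.14, 3.14, 3.14].

### API

Orientations are given as a unit quaternion [w, x, y, z].
In Python, from plant import state, grab_frame, camera_params, job_done, boxes_of gives the robot as it stands.
- The arm moves only by the tool step_arm, never from a script. Its argument "steps" is a list of rows, each a list of 4 numbers: the shift along the tool's x, y, z in mm, then the turn about the tool's z in degrees. A call has 1 to 8 rows; each row shifts and turns the pose as measured when the row begins, along the tool's axes as they then stand; what a row does not reach is not made up. A row lasts 1/10 s, in which the tool goes at most 50 mm and 8.59 degrees, less where a joint would pass 70% of its speed; a pose out of reach is approached as far as the arm can. A call is refused whole if a number of a shift passes 50 or a number of a turn 8.59, either way. A call with a gripper value outside its range is refused whole. "claw" is the opening in per cent of the stroke, from 0 (shut) to 100 (fully open), set as the call begins (left out, the last holds). The fingers move at their own pace and stop on an object; the grip force is fixed at half the most. Time passes only in rows, so rows that do not move let the fingers close. It gives the time, the measured TCP pose, the force and the opening at its end, in the units of the state.
- state(): the state, without advancing time (a new reading comes with each control period).
- grab_frame(name): name is "side" or "top" or "wrist"; returns (picture, depth): 480x640x3 uint8, red, green, blue; 480x640 float32, m along the optical axis (not along the pixel's ray), 0 where there is no reading.
- camera_params(name): a dict with "mtx" (3x3 intrinsics, pixels), "extrinsics" (4x4, takes a point from camera to world coordinates); the wrist camera has in their place "T_tool_cam" (4x4, takes a point from camera to tool coordinates, whose origin is the TCP and whose axes are the flange's). Camera axes: x right, y down, z forward; pixel columns grow to the right and rows downward; lengths in m; the calibration is good to about 2 mm. A picture is of the moment at which its call begins: read the wrist's pose just before it. camera_params takes no time and is no camera call.
- job_done(): hands the job in, once; it reports no verdict.
Trained networks look in the newest picture that a camera, given by its name, has taken for a name from the list of things; names that differ only in an ending like _2 or _b are one class to them, and where a whole thing is asked for, a point or a joint stands for the part that bears it (a point fixed in the world has none). Each returns a list of dicts, best first, with "p" (0 to 1); they miss things now and then, are a little off and sometimes report something else, mostly with a low value. They report only what shows in the picture. A call takes as long as a camera call. They do not tell look-alikes from the thing itself.
- boxes_of(camera, label): "box" ([left, top, width, height] in pixels, round what is visible of it).
The state is a dict: "time": time; "joint_pos": joint angles; "joint_vel": joint speeds; "joint_efforts": joint torques, N m; "tool_pos": TCP position; "tool_rot": TCP orientation; "contact_force": force on the tool from outside, world axes, zero at the start; "ft_torque": the same for the moment, N m; "gripper_width": opening from 0.0 (shut) to 1.0 (fully open).
Only numpy, scipy, OpenCV 4.12 (cv2) and the standard library are available. Lean on these libraries where they do the work, as an engineer would, in place of code of your own. Each camera call takes 0.05 s, during which the arm holds its last target. There are 200 camera calls.

### The job

Fit the battery pack with the blue handle into the open bay of the portable power supply: hook its black tongue under the orange lip with the other end held up, then swing that end down and press until the yellow catch snaps shut over it and the pack lies flat in the bay. Let go of it, and leave the red-handled pack and the other loose things on the bench where they are.

Things in the scene. Friction and masses are not known exactly. Their poses are not given: they have to be found in the camera images.
- fresh_centre (a point): Battery pack with BLUE handle, loose, 0.25-0.5 kg, flat on the bench at the start. Point at its middle, 24 mm above its underside. x runs from tongue to tail, y across, z up. Grey casing: x -44 to +36 mm, 60 wide, 22 thick. Black tail step: x +36 to +50, 60 wide, 12 thick. Black tongue: x -62 to -44, 40 wide, 5 thick, level with the underside. Handle: see fresh_handle.
- fresh_handle (a point): Middle of the blue handle rib on top of that pack, 35 mm above the pack's underside, 11 mm above fresh_centre; same axes. The rib is 56 mm long in x, 18 mm thick in y and spans 22 to 48 mm above the underside. Take it from above, fingers closing along y, fingertips more than 22 mm above the underside to clear the body's top.
- fresh_tongue (a point): Middle of the tip of the blue pack's tongue: x -62 mm from the pack's middle, 2.5 mm above the underside. Same axes as the pack.
- fresh_tail (a point): Middle of the blue pack's tail end: x +50 mm from the pack's middle, 6 mm above the underside. Same axes. The catch snaps over this 12 mm thick tail step.
- spent_centre (a point): The same kind of pack but with a RED handle, loose on the bench: same sizes, reference point and axes. Not to be used. The two packs may lie in either place.
- bay (a point): Middle of the bay floor on the fixed grey power supply, 20 mm above the bench. x from lip to catch (away from the robot), y across, z up. A seated pack has its underside on this floor, its middle here (play +-2 mm in x, +-3 in y) and the same axes. In mm: side guides at y +-33, 8 high, flared tops to 15; rear wall x +52, 8 high; control head from x +81, 36 high with knob.
- lip (a point): Middle of the lower edge of the orange lip across the near end of the bay: x -52 mm, 11 mm above the bay floor; same axes as the bay. The lip is 6 mm thick (top 17 above the floor); the slot under it is closed by a wall at x -64. A pack tilted 0.3 rad, its tongue's lower tip on the floor, goes fully under.
- catch (a joint): Yellow sprung catch, a flap 26 mm wide at the far end of the bay. 0 closed; grows to 0.45 rad as it is pushed outwards; springs shut. Its sloped nose runs from 14 mm above the bay floor (x +45.5) to about 27 mm (x +55): the tail pressed down on it pushes it aside by 0.06 to 0.25 rad, then it snaps over the tail step. Needs 3 to 12 N down on the handle.
- catch_tip (a point): Tip of the catch's nose, 15 mm above the bay floor when closed.
- meter: Yellow handheld multimeter 75 x 150 x 40 mm, lying on the bench; origin at the centre of its underside. To be left alone.
- mug_rim (a point): Centre of the mouth of a blue mug, 76 mm across and 85 high, standing on the bench. To be left alone.
- driver_grip (a point): Handle of a screwdriver lying on the bench. To be left alone.
- ball_center (a point): Centre of a blue ball, 56 mm across, resting in a small white dish. To be left alone.
There are look-alikes about, which are no part of the job. Leave any green, pink or purple look-alike of the part that bears fresh_centre alone.

How it is judged:
By the outcome, as a careful person would: the job done as asked, in the order asked, and still so for the second after the job is handed in, with the robot touching nothing.
It also fails if it takes over 48 s, if anything falls off the work surface, if the arm or the gripper's body presses on something with over 40 N, if the wrist force passes 120 N, or if a joint passes its speed limit or range.

## Working session

There is one attempt and no reset: what is moved stays moved. The work goes in short steps, Python scripts to look and compute and a tool call to move; the robot and the scene stay as the last step left them, time stands still between calls to the robot, and variables do not carry over. Pictures are saved under pics/ and viewed, about 8 in all and at most 12, crops included, and the job is handed in when it is done.

Besides the shell and the picture viewer there is one more tool, called after "Call:" as name([rows], argument=value, ...), one row to a line, values as JSON. step_arm: Moves the arm, as the interface text tells. Its arguments: {"type":"object","properties":{"steps":{"type":"array"},"claw":{"type":"number"}},"required":["steps"]}

```bash
ls; mkdir -p pics
cat > h.py <<'E'
import numpy as np, cv2
from plant import *
from scipy.spatial.transform import Rotation as R
def toolT():
    s=state(); T=np.eye(4); q=s['tool_rot']; T[:3,:3]=R.from_quat([q[1],q[2],q[3],q[0]]).as_matrix(); T[:3,3]=s['tool_pos']; return T
def cloud(name):
    T=toolT(); im,d=grab_frame(name); c=camera_params(name)
    E=T@np.array(c['T_tool_cam']) if name=='wrist' else np.array(c['extrinsics'])
    K=np.array(c['mtx']); v,u=np.mgrid[:480,:640]
    P=np.stack([(u-K[0,2])/K[0,0]*d,(v-K[1,2])/K[1,1]*d,d],-1)@E[:3,:3].T+E[:3,3]
    P[d==0]=np.nan
    return im,P
def save(n,im): cv2.imwrite('pics/'+n+'.png',im[...,::-1])
E
python3 - <<'E'
from h import *
for n in ('top','side'):
    im,P=cloud(n); save(n+'0',im); np.savez(n+'0.npz',im=im,P=P)
    for l in ['fresh_centre','spent_centre','bay','catch','lip']:
        try: 
            for b in boxes_of(n,l)[:5]:
                x,y,w,h=map(int,b['box']); print(n,l,b['box'],round(b['p'],2),P[min(479,y+h//2),min(639,x+w//2)].round(3))
        except Exception as e: print(l,e)
print(state())
E
```

```text
pics
top fresh_centre [230.6, 229.6, 30.3, 45.7] 0.89 [0.514 0.299 0.042]
top fresh_centre [154.3, 304.2, 48.2, 39.4] 0.88 [0.338 0.469 0.035]
top fresh_centre [228.9, 291.0, 30.4, 46.0] 0.64 [0.357 0.305 0.054]
top fresh_centre [299.7, 288.9, 33.9, 50.8] 0.61 [0.355 0.126 0.048]
top spent_centre [304.1, 219.4, 29.0, 48.1] 0.64 [0.53  0.114 0.049]
top bay [385.6, 192.4, 41.5, 95.6] 0.95 [ 0.538 -0.111  0.022]
top bay [231.2, 229.3, 33.3, 44.6] 0.56 [0.514 0.294 0.045]
top lip [383.0, 191.7, 46.6, 98.4] 0.91 [ 0.536 -0.114  0.019]
top lip [232.2, 231.0, 31.0, 42.3] 0.56 [0.512 0.294 0.041]
side fresh_centre [142.0, 211.6, 36.6, 39.5] 0.98 [0.321 0.448 0.029]
side fresh_centre [165.1, 247.2, 57.6, 35.1] 0.82 [0.354 0.295 0.021]
side fresh_centre [240.5, 232.0, 54.5, 38.5] 0.78 [0.508 0.285 0.019]
side fresh_centre [185.5, 294.7, 67.9, 44.2] 0.75 [0.349 0.107 0.024]
side fresh_centre [213.4, 206.9, 51.6, 33.0] 0.68 [0.491 0.424 0.024]
side spent_centre [280.5, 274.4, 67.3, 41.7] 0.81 [0.529 0.101 0.022]
side spent_centre [289.0, 319.5, 169.5, 100.0] 0.46 [ 0.532 -0.117  0.019]
side bay 
[... 171 characters left out ...]
115  0.019]
{'time': 0.6, 'joint_pos': array([ 1.02302036e+00,  5.26695044e-02,  1.61288299e+00,  3.69532968e-06,
        1.47601067e+00, -1.19014685e-01]), 'joint_vel': array([ 0.00054823,  0.00112868,  0.00071152, -0.00045497, -0.00018787,
       -0.00062068]), 'joint_efforts': array([ 6.88735254e-04, -3.93400025e+01, -3.70236003e+01, -1.35941577e-04,
        6.45465698e-04, -2.54968501e-05]), 'tool_pos': array([0.25983996, 0.56841055, 0.23133267]), 'tool_rot': array([3.08776512e-06, 2.12742458e-01, 9.77108308e-01, 1.45364965e-05]), 'contact_force': array([-0.13963287,  0.15496142, -0.11580136]), 'ft_torque': array([0.01299938, 0.01594556, 0.03326594]), 'gripper_width': 0.9987132932070576}
```

Run:
```python
from h import *
im=np.load('top0.npz')['im']; save('a',cv2.resize(im[180:360,130:450],(800,450),interpolation=cv2.INTER_CUBIC))
im=np.load('side0.npz')['im']; save('b',cv2.resize(im[180:430,120:470],(800,571),interpolation=cv2.INTER_CUBIC))
```

```text
(no output)
```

View pics/a.png

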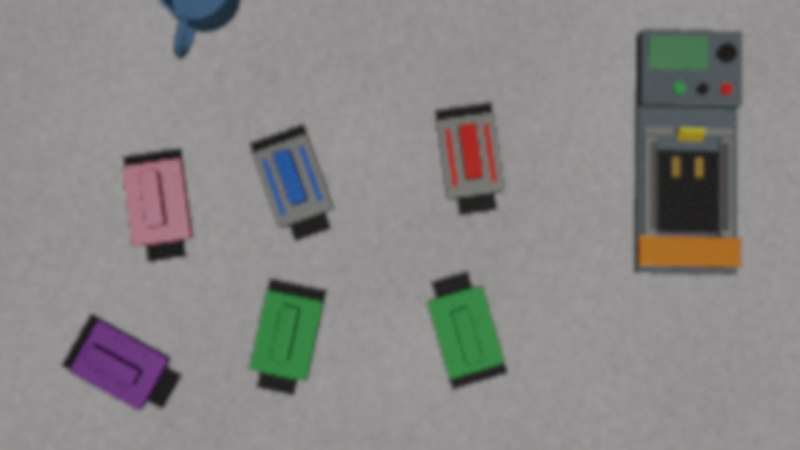

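View pics/b.png

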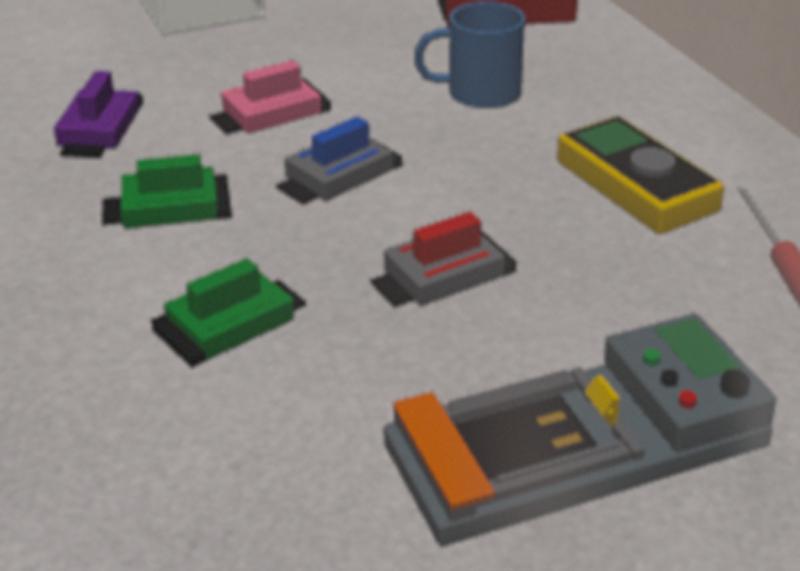

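The blue-handled pack is at crop (290,177), which is full-frame px (246,251). It has a grey casing with blue stripes, its tongue points to the lower right and its black tail to the upper left. The others are red (470,152), pink (158,200), purple (120,362) and two greens (288,335)/(467,335), all of which I leave alone. The bay is at crop (688,190), with the orange lip on the near side and the yellow catch on the far side. The tool can't tilt, so I'll have to tilt the pack in the grip by pressing its tail on a fixed edge.

```bash
cat >> h.py <<'E'
def hsv(im): return cv2.cvtColor(im,cv2.COLOR_RGB2HSV)
def pca(X):
    c=X.mean(0); w,v=np.linalg.eigh(np.cov((X-c)[:,:2].T)); a=v[:,1]; a=a*np.sign(a[0]); return c,np.degrees(np.arctan2(a[1],a[0])),np.sqrt(12*w[::-1])
E
python3 - <<'E'
from h import *
z=np.load('top0.npz'); im,P=z['im'],z['P']; H=hsv(im)
def seg(n,m,box):
    x0,y0,x1,y1=box; M=np.zeros(m.shape,bool); M[y0:y1,x0:x1]=m[y0:y1,x0:x1]; M&=np.isfinite(P[...,2]); X=P[M]; print(n,len(X)); 
    if len(X)>3: c,a,e=pca(X); print(c.round(4),a.round(1),e.round(3), np.percentile(X,[5,95],axis=0).round(3).tolist())
s=(H[...,1]>120)
seg('blue',s&(H[...,0]>100)&(H[...,0]<125),(225,225,265,280))
seg('bluetop',s&(H[...,0]>100)&(H[...,0]<125)&(P[...,2]>.04),(225,225,265,280))
seg('orange',s&(H[...,0]<20),(380,265,430,292))
seg('catch',s&(H[...,0]>20)&(H[...,0]<35),(395,225,415,240))
seg('supply',(P[...,2]>.012),(375,185,435,295))
print(camera_params('wrist'))
c,T=None,toolT();print(T.round(3))
E
```

```text
blue 210
[0.5149 0.2974 0.0399] 18.0 [0.054 0.041] [[0.491, 0.275, 0.02], [0.539, 0.319, 0.052]]
bluetop 142
[0.5162 0.2975 0.0477] 18.7 [0.054 0.017] [[0.493, 0.286, 0.042], [0.539, 0.308, 0.053]]
orange 485
[ 0.4322 -0.1046  0.0362] 87.0 [0.103 0.03 ] [[0.418, -0.15, 0.029], [0.446, -0.058, 0.042]]
catch 52
[ 0.5516 -0.1099  0.0428] 89.0 [0.028 0.011] [[0.547, -0.121, 0.034], [0.557, -0.098, 0.048]]
supply 4033
[ 0.5356 -0.1077  0.0319] -1.6 [0.249 0.106] [[0.423, -0.156, 0.016], [0.646, -0.061, 0.05]]
{'mtx': array([[422.82027606,   0.        , 317.9832534 ],
       [  0.        , 422.82027606, 234.26380887],
       [  0.        ,   0.        ,   1.        ]]), 'T_tool_cam': array([[ 2.46224138e-04, -9.52771706e-01, -3.03687366e-01,
         7.81011272e-02],
       [ 9.99999359e-01,  5.70339530e-04, -9.78570133e-04,
        -1.90845218e-04],
       [ 1.10555884e-03, -3.03686930e-01,  9.52771235e-01,
        -1.42028128e-01],
       [ 0.00000000e+00,  0.00000000e+00,  0.00000000e+00,
         1.00000000e+00]])}
[[-0.909  0.416  0.     0.26 ]
 [ 0.416  0.909  0.     0.568]
 [ 0.     0.    -1.     0.231]
 [ 0.     0.     0.     1.   ]]
```

```bash
cat >> h.py <<'E'
def plan(xyz,yaw,n=None,step=45):
    "rows to bring TCP to xyz with tool x at world yaw deg"
    T=toolT(); p=T[:3,3]; f=np.degrees(np.arctan2(T[1,0],T[0,0])); dy=(yaw-f+180)%360-180
    d=np.array(xyz)-p; n=n or int(max(1,np.ceil(np.linalg.norm(d)*1000/step),np.ceil(abs(dy)/8.5)))
    rows=[]
    for i in range(n):
        a=np.radians(f+dy*i/n); w=d*1000/n
        rows.append([round(w[0]*np.cos(a)+w[1]*np.sin(a),1),round(w[0]*np.sin(a)-w[1]*np.cos(a),1),round(-w[2],1),round(-dy/n,2)])
    print('at',p.round(4),round(f,2),'rows',rows)
E
python3 -c "
from h import *
plan((.516,.2975,.15),198.5)"
```

```text
at [0.2598 0.5684 0.2313] 155.43 rows [[np.float64(-38.4), np.float64(-15.5), np.float64(9.0), np.float64(-4.79)], [np.float64(-37.0), np.float64(-18.7), np.float64(9.0), np.float64(-4.79)], [np.float64(-35.3), np.float64(-21.7), np.float64(9.0), np.float64(-4.79)], [np.float64(-33.3), np.float64(-24.6), np.float64(9.0), np.float64(-4.79)], [np.float64(-31.2), np.float64(-27.3), np.float64(9.0), np.float64(-4.79)], [np.float64(-28.8), np.float64(-29.8), np.float64(9.0), np.float64(-4.79)], [np.float64(-26.2), np.float64(-32.1), np.float64(9.0), np.float64(-4.79)], [np.float64(-23.4), np.float64(-34.2), np.float64(9.0), np.float64(-4.79)], [np.float64(-20.5), np.float64(-36.0), np.float64(9.0), np.float64(-4.79)]]
```

Call:
step_arm([
  [-38,-16,9,-4.8],
  [-37,-19,9,-4.8],
  [-35,-22,9,-4.8],
  [-33,-25,9,-4.8],
  [-31,-27,9,-4.8],
  [-29,-30,9,-4.8],
  [-26,-32,9,-4.8],
  [-23,-34,9,-4.8],
], claw=100)

```text
time: 1.4
tool_pos: [0.4947, 0.3272, 0.1602]
tool_rot: [0.003, -0.139, 0.99, 0.003]
contact_force: [1.2, 0.4, -0.3]
gripper_width: 1.0
```

```bash
sed -i 's/round(w\[0\]\*np.cos/1*round(w[0]*np.cos/; s/rows.append(\[/rows.append([float(q) for q in [/; s/round(-dy\/n,2)\])/round(-dy\/n,2)]])/' h.py; python3 -c "
from h import *
plan((.516,.2975,.15),198.5)"
```

```text
at [0.4947 0.3272 0.1602] -164.01 rows [[-12.3, -34.4, 10.2, -2.51]]
```

Call:
step_arm([
  [-12,-34,10,-2.5],
  [0,0,0,0],
  [0,0,0,0],
])

```text
time: 1.7
tool_pos: [0.5192, 0.2924, 0.1485]
tool_rot: [0.003, -0.159, 0.987, 0.003]
contact_force: [0.5, 1.0, 0.9]
gripper_width: 1.0
```

Run:
```python
from h import *
im,P=cloud('wrist'); save('w1',im); H=hsv(im)
b=(H[...,1]>110)&(H[...,0]>100)&(H[...,0]<125)&np.isfinite(P[...,2])
for lo,hi in ((.040,.06),(.012,.03)):
    X=P[b&(P[...,2]>lo)&(P[...,2]<hi)]; 
    X=X[np.hypot(X[:,0]-.515,X[:,1]-.297)<.06]
    c,a,e=pca(X); print(len(X),c.round(4),round(a,2),e.round(4),np.percentile(X[:,2],[5,50,95]).round(4))
    r=cv2.minAreaRect((X[:,:2]*1000).astype(np.float32)); print(r)
print(toolT().round(4))
```

```text
2559 [0.515  0.2953 0.0472] 18.93 [0.0563 0.0172] [0.046  0.0473 0.0484]
((516.4934692382812, 295.67242431640625), (56.21455764770508, 17.157108306884766), 18.975841522216797)
1609 [0.5123 0.2944 0.0224] -67.37 [0.0683 0.0612] [0.0211 0.0223 0.0236]
((521.517822265625, 297.6049499511719), (76.00332641601562, 45.91096496582031), 18.817811965942383)
[[-0.9495 -0.3138  0.0044  0.519 ]
 [-0.3138  0.9495  0.0055  0.2925]
 [-0.0059  0.0039 -1.      0.1484]
 [ 0.      0.      0.      1.    ]]
```

View pics/w1.png

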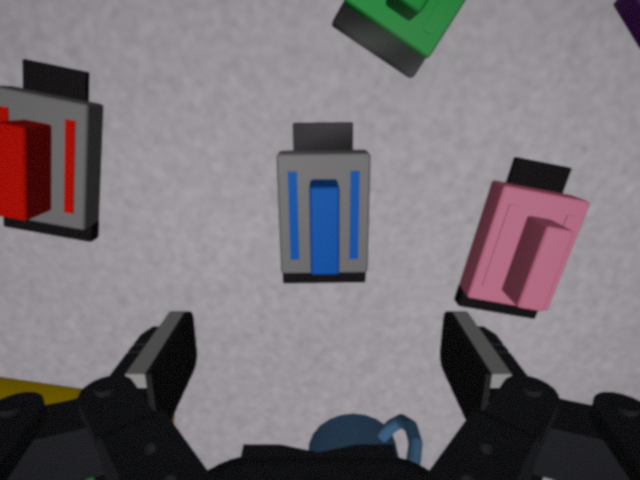

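The blue handle is centred at px (324,225), tongue up (towards the robot) and tail down. Everything nearby is clear of the fingers. I'll grasp 8 mm tailward of the rib's middle.

```bash
python3 -c "
from h import *
plan((.5239,.2981,.025),199,n=5)"
```

```text
at [0.519  0.2925 0.1484] -161.71 rows [[-1.3, 0.7, 24.7, -0.14], [-1.3, 0.7, 24.7, -0.14], [-1.3, 0.7, 24.7, -0.14], [-1.3, 0.7, 24.7, -0.14], [-1.3, 0.7, 24.7, -0.14]]
```

Call:
step_arm([
  [-3,2,30,-0.4],
  [-3,2,30,-0.3],
  [0,0,30,0],
  [0,0,0,0],
  [0,0,0,0],
])

```text
time: 2.25
tool_pos: [0.5239, 0.3058, 0.0617]
tool_rot: [0.007, -0.168, 0.986, 0.004]
contact_force: [0.7, 0.4, 0.3]
gripper_width: 1.0
```

```bash
python3 -c "
from h import *
plan((.5239,.2981,.025),199,n=2)"
```

```text
at [0.5239 0.3058 0.0617] -160.63 rows [[1.3, -3.6, 18.3, 0.19], [1.3, -3.6, 18.3, 0.19]]
```

Call:
step_arm([
  [2,-7,10,0.4],
  [0,0,0,0],
  [0,0,0,0],
])

```text
time: 2.55
tool_pos: [0.5262, 0.3001, 0.0556]
tool_rot: [0.01, -0.165, 0.986, 0.005]
contact_force: [-0.7, -1.0, 0.8]
gripper_width: 0.997
```

```bash
python3 -c "
from h import *
plan((.5239,.2981,.025),199,n=2);print(toolT().round(4))"
```

```text
at [0.5262 0.3001 0.0556] -160.96 rows [[1.4, -0.6, 15.3, 0.02], [1.4, -0.6, 15.3, 0.02]]
[[-0.9451 -0.3263  0.0185  0.5262]
 [-0.3261  0.9452  0.0128  0.3001]
 [-0.0216  0.0061 -0.9997  0.0556]
 [ 0.      0.      0.      1.    ]]
```

Call:
step_arm([
  [2,-2,16,0],
  [1,0,15,0],
])

```text
time: 2.75
tool_pos: [0.5277, 0.2986, 0.0272]
tool_rot: [0.014, -0.165, 0.986, 0.006]
contact_force: [-0.4, 0.2, -0.4]
gripper_width: 1.005
```

```bash
python3 -c "
from h import *
plan((.5239,.2981,.025),199,n=1);print(toolT().round(4))"
```

```text
at [0.5277 0.2986 0.0272] -160.98 rows [[3.7, 0.8, 2.2, 0.02]]
[[-0.945  -0.3261  0.0262  0.5277]
 [-0.3257  0.9453  0.0159  0.2986]
 [-0.03    0.0065 -0.9995  0.0272]
 [ 0.      0.      0.      1.    ]]
```

Call:
step_arm([
  [4,1,1,0],
  [0,0,0,0],
  [0,0,0,0],
  [0,0,0,0],
  [0,0,0,0],
  [0,0,0,0],
], claw=0)

```text
time: 3.35
tool_pos: [0.5216, 0.2969, 0.0228]
tool_rot: [0.012, -0.165, 0.986, 0.005]
contact_force: [0.8, 0.2, -3.0]
gripper_width: 0.195
```

```bash
python3 -c "
from h import *
plan((.5239,.2981,.025),199,n=1);print(toolT().round(4),state())"
```

```text
at [0.5216 0.2969 0.0228] -160.99 rows [[-2.6, 0.4, -2.2, 0.01]]
[[-0.9452 -0.3259  0.0217  0.5216]
 [-0.3256  0.9454  0.013   0.2969]
 [-0.0248  0.0053 -0.9997  0.0228]
 [ 0.      0.      0.      1.    ]] {'time': 3.35, 'joint_pos': array([ 0.39171696,  0.19515077,  1.83085519,  0.00425763,  1.09056519,
       -1.51286052]), 'joint_vel': array([-0.00216025, -0.00111896, -0.00185863,  0.00205354,  0.00162711,
       -0.00173079]), 'joint_efforts': array([ 5.28067583e-02, -4.16068840e+01, -3.28883350e+01,  3.35544243e-02,
       -1.00801752e-01,  3.36657613e-03]), 'tool_pos': array([0.5215684 , 0.29686359, 0.0227981 ]), 'tool_rot': array([ 0.01177193, -0.16515712,  0.98618609,  0.00464139]), 'contact_force': array([ 0.78589016,  0.21410786, -3.03955281]), 'ft_torque': array([-0.00087123,  0.04751562,  0.03585614]), 'gripper_width': 0.1954496004042657}
```

Call:
step_arm([
  [0,0,-20,0],
  [0,0,-30,0],
  [0,0,-30,0],
  [0,0,-20,0],
  [0,0,0,0],
])

```text
time: 3.85
tool_pos: [0.5155, 0.2947, 0.1206]
tool_rot: [0.007, -0.165, 0.986, 0.004]
contact_force: [0.7, 0.5, -2.4]
gripper_width: 0.196
```

```bash
python3 -c "
from h import *
plan((.394,-.103,.16),178);print(toolT().round(4),state()['contact_force'],state()['gripper_width'])"
```

```text
at [0.5155 0.2947 0.1206] -161.0 rows [[24.4, -33.6, -3.9, 2.1], [23.2, -34.5, -3.9, 2.1], [21.9, -35.3, -3.9, 2.1], [20.6, -36.1, -3.9, 2.1], [19.3, -36.9, -3.9, 2.1], [17.9, -37.5, -3.9, 2.1], [16.5, -38.2, -3.9, 2.1], [15.1, -38.7, -3.9, 2.1], [13.7, -39.3, -3.9, 2.1], [12.2, -39.7, -3.9, 2.1]]
[[-0.9454 -0.3256  0.0119  0.5155]
 [-0.3255  0.9455  0.0108  0.2947]
 [-0.0148  0.0064 -0.9999  0.1206]
 [ 0.      0.      0.      1.    ]] [ 0.73461319  0.52124312 -2.42406046] 0.1955104684869585
```

Call:
step_arm([
  [24,-34,-4,2.1],
  [23,-34,-4,2.1],
  [22,-35,-4,2.1],
  [20,-36,-4,2.1],
  [19,-37,-4,2.1],
  [18,-37,-4,2.1],
  [16,-38,-4,2.1],
  [15,-39,-4,2.1],
])

```text
time: 4.65
tool_pos: [0.4094, -0.028, 0.1349]
tool_rot: [-0.002, -0.019, 1.0, 0.006]
contact_force: [0.0, -0.6, -2.2]
gripper_width: 0.196
```

```bash
python3 -c "
from h import *
plan((.394,-.103,.16),178);print(toolT().round(4),state()['contact_force'],state()['gripper_width'])"
```

```text
at [ 0.4094 -0.028   0.1349] -177.87 rows [[9.1, -37.2, -12.6, 2.07], [7.7, -37.5, -12.6, 2.07]]
[[-0.9993 -0.0372 -0.004   0.4094]
 [-0.0372  0.9992  0.0124 -0.028 ]
 [ 0.0035  0.0125 -0.9999  0.1349]
 [ 0.      0.      0.      1.    ]] [ 0.04335352 -0.57790219 -2.22553035] 0.1962316625475365
```

Call:
step_arm([
  [9,-36,-10,2.1],
  [8,-36,-10,2.1],
  [0,0,0,0],
  [0,0,0,0],
])

```text
time: 5.05
tool_pos: [0.3881, -0.1057, 0.1479]
tool_rot: [-0.006, 0.024, 1.0, 0.007]
contact_force: [-0.1, 0.8, -3.9]
gripper_width: 0.201
```

Run:
```python
from h import *
plan((.394,-.103,.11),178); T=toolT(); print(T.round(4))
imw,Pw=cloud('wrist'); ims,Ps=cloud('side')
np.savez('w2.npz',im=imw,P=Pw,T=T); np.savez('s2.npz',im=ims,P=Ps)
save('c',np.hstack([cv2.resize(imw,(400,300)),cv2.resize(ims[200:440,200:520],(400,300))]))
H=hsv(imw); s=(H[...,1]>120)&np.isfinite(Pw[...,2])
for n,m in (('orange',s&(H[...,0]>5)&(H[...,0]<20)&(Pw[...,2]<.06)),('yellow',s&(H[...,0]>22)&(H[...,0]<35)&(Pw[...,2]<.07)&(Pw[...,0]<.6))):
    X=Pw[m]; print(n,len(X))
    if len(X)>20:
        print(pca(X),np.percentile(X,[2,50,98],axis=0).round(4).tolist(),cv2.minAreaRect((X[:,:2]*1000).astype(np.float32)))
```

```text
at [ 0.3881 -0.1057  0.1479] 177.25 rows [[-5.8, 3.0, 37.9, -0.75]]
[[-0.9988  0.0482 -0.0109  0.3881]
 [ 0.048   0.9987  0.0152 -0.1057]
 [ 0.0116  0.0147 -0.9998  0.1479]
 [ 0.      0.      0.      1.    ]]
orange 9
yellow 686
(array([ 0.5494734 , -0.11245268,  0.03540908]), np.float64(85.10587846849823), array([0.02536768, 0.01055049])) [[0.5455, -0.1246, 0.0201], [0.5489, -0.1124, 0.0376], [0.555, -0.1002, 0.0434]] ((556.2254638671875, -112.1939697265625), (27.293529510498047, 22.672035217285156), 86.54137420654297)
```

View pics/c.png

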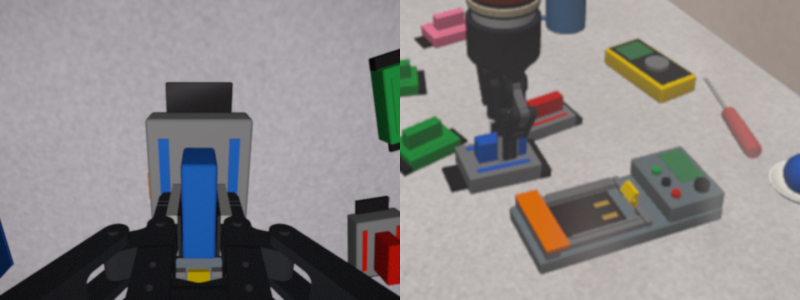

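Wrist view: the pack hangs level in the grip, tongue towards the robot at (200,97). Side view: it is just in front of the lip, and the bay is empty and clear. Next I'll refine the bay pose from both fixed cameras.

Run:
```python
from h import *
for f in ('top0','side0'):
    z=np.load(f+'.npz'); im,P=z['im'],z['P']; H=hsv(im); s=(H[...,1]>110)&np.isfinite(P[...,2])&(P[...,1]<-.03)&(P[...,1]>-.2)&(P[...,0]<.66)
    h=H[...,0]
    def rect(n,m):
        X=P[m]; print(f,n,len(X),X.mean(0).round(4),[tuple(np.round(v,1)) if not np.isscalar(v) else round(v,2) for v in cv2.minAreaRect((X[:,:2]*1000).astype(np.float32))],np.percentile(X,[2,98],axis=0).round(4).tolist())
    rect('lip top',s&(h>5)&(h<20)&(P[...,2]>.034))
    rect('catch',s&(h>22)&(h<35)&(P[...,2]>.02))
    g=(P[...,1]<-.03)&(P[...,1]>-.2)&(P[...,0]<.66)&(P[...,0]>.38)
    rect('all',g&(P[...,2]>.012))
    rect('head',g&(P[...,2]>.046)&(P[...,0]>.55))
    rect('contacts',s&(h>12)&(h<25)&(P[...,2]<.026)&(P[...,0]>.47))
    rect('dark floor',g&(H[...,2]<60)&(P[...,2]<.026)&(P[...,2]>.014)&(P[...,0]<.56)&(P[...,0]>.44)&(abs(P[...,1]+.108)<.04))
```

```text
top0 lip top 542 [ 0.3179 -0.0877  0.1084] [(np.float64(235.4), np.float64(-91.8)), (np.float64(102.8), np.float64(426.0)), 86.52] [[0.0323, -0.1526, 0.0343], [0.4482, -0.0325, 0.3005]]
top0 catch 56 [ 0.5512 -0.1104  0.0414] [(np.float64(551.2), np.float64(-111.9)), (np.float64(30.0), np.float64(11.0)), 86.64] [[0.5457, -0.1225, 0.0222], [0.5567, -0.0972, 0.0505]]
top0 all 4026 [ 0.5354 -0.1078  0.0319] [(np.float64(534.5), np.float64(-109.3)), (np.float64(105.5), np.float64(248.7)), 87.82] [[0.4154, -0.1599, 0.015], [0.6534, -0.0575, 0.0531]]
top0 head 685 [ 0.6184 -0.1133  0.0494] [(np.float64(604.3), np.float64(-110.3)), (np.float64(103.8), np.float64(106.4)), 86.14] [[0.5811, -0.1602, 0.0461], [0.6557, -0.0638, 0.0581]]
top0 contacts 85 [ 0.5211 -0.1102  0.0202] [(np.float64(529.0), np.float64(-109.4)), (np.float64(34.5), np.float64(43.8)), 89.33] [[0.5087, -0.1265, 0.0148], [0.5459, -0.0922, 0.0248]]
top0 dark floor 675 [ 0.4909 -0.1098  0.0203] [(np.float64(494.3), np.float64(-109.8)), (np.float64(63.3), np.float64(82.9)), 87.92] [[0.4534, -0.1406, 0.0152], [0.5335, -0.0794, 0
[... 423 characters left out ...]
np.float64(533.9), np.float64(-111.8)), (np.float64(107.6), np.float64(249.8)), 87.93] [[0.4125, -0.1663, 0.0142], [0.6509, -0.0653, 0.051]]
side0 head 874 [ 0.6166 -0.1198  0.0485] [(np.float64(603.4), np.float64(-115.3)), (np.float64(100.7), np.float64(105.1)), 87.76] [[0.5568, -0.1623, 0.046], [0.6522, -0.0688, 0.0565]]
side0 contacts 100 [ 0.5253 -0.1089  0.0205] [(np.float64(545.4), np.float64(-103.4)), (np.float64(82.9), np.float64(41.8)), 20.97] [[0.5102, -0.1262, 0.0176], [0.5761, -0.0833, 0.0244]]
side0 dark floor 131 [ 0.4774 -0.0983  0.0198] [(np.float64(497.7), np.float64(-104.6)), (np.float64(43.9), np.float64(83.0)), 81.62] [[0.4584, -0.1304, 0.0176], [0.5358, -0.0783, 0.0221]]
```

Call:
step_arm([
  [4,0,25,-0.3],
  [5,0,25,0],
  [0,0,15,0],
  [0,0,0,0],
])

```text
time: 5.55
tool_pos: [0.3791, -0.0984, 0.0793]
tool_rot: [-0.006, 0.015, 1.0, 0.008]
contact_force: [-0.3, 0.3, -2.4]
gripper_width: 0.197
```

```bash
python3 -c "
from h import *
plan((.379,-.105,.065),177.6);print(toolT().round(4),state()['contact_force'],state()['gripper_width'])"
```

```text
at [ 0.3791 -0.0984  0.0793] 178.28 rows [[-0.1, -6.6, 14.3, 0.68]]
[[-0.9995  0.0303 -0.0123  0.3791]
 [ 0.03    0.9994  0.017  -0.0984]
 [ 0.0128  0.0166 -0.9998  0.0793]
 [ 0.      0.      0.      1.    ]] [-0.27067484  0.30231372 -2.41887424] 0.19742442922591225
```

Call:
step_arm([
  [0,-5,12,0.5],
  [0,0,5,0],
  [0,0,0,0],
])

```text
time: 5.85
tool_pos: [0.3798, -0.102, 0.0616]
tool_rot: [-0.006, 0.018, 1.0, 0.008]
contact_force: [0.5, -0.3, -1.9]
gripper_width: 0.198
```

Call:
step_arm([
  [0,0,6,0],
  [0,0,5,0],
])

```text
time: 6.05
tool_pos: [0.3817, -0.103, 0.0588]
tool_rot: [-0.007, 0.017, 1.0, 0.008]
contact_force: [-16.5, 7.2, 32.4]
gripper_width: 0.196
```

```bash
cat >> h.py <<'E'
def packtilt():
    "pitch (rad, + = tail up) of held blue pack from blue pixels seen by wrist: rib-top line in world x-z, also rib top in tool frame"
    im,P=cloud('wrist'); T=toolT(); H=hsv(im)
    m=(H[...,1]>110)&(H[...,0]>100)&(H[...,0]<125)&np.isfinite(P[...,2])
    n,lab,st,_=cv2.connectedComponentsWithStats(m.astype(np.uint8)); X=None
    L=(P-T[:3,3])@T[:3,:3]
    q=m&(abs(L[...,0])<.09)&(abs(L[...,1])<.03)
    top=q&(abs(L[...,1])<.007); X=L[top]
    A=np.c_[X[:,0],np.ones(len(X))]; k=np.ones(len(X),bool)
    for _ in range(8):
        c=np.linalg.lstsq(A[k],X[k,2],rcond=None)[0]; r=X[:,2]-A@c; k=abs(r)<max(.0015,np.std(r[k]))
    t=np.arctan(c[0]) ; print('rib-top slope tool',round(t,3),'n',k.sum(),'x range',np.percentile(X[k,0],[2,98]).round(4),'z at x=0',round(c[1],4), 'tool tilt',round(float(np.arcsin(T[2,0])),3),'=> tail-up',round(t-float(np.arcsin(T[2,0])),3))
    return im
E
python3 -c "
from h import *
im=packtilt(); save('w3',im);print(state()['contact_force'],state()['tool_pos'])"
```

```text
rib-top slope tool 0.027 n 6819 x range [-0.0195  0.0328] z at x=0 -0.0251 tool tilt 0.012 => tail-up 0.015
[-10.62420137   5.21251808  20.57615355] [ 0.38241373 -0.1032715   0.05888256]
```

Call:
step_arm([
  [0,0,-6,0],
  [-8,0,0,0],
  [0,-2,0,0.5],
  [0,0,0,0],
])

```text
time: 6.5
tool_pos: [0.394, -0.1071, 0.0683]
tool_rot: [-0.003, 0.022, 1.0, 0.006]
contact_force: [0.9, 0.2, -3.0]
gripper_width: 0.202
```

```bash
python3 -c "
from h import *
packtilt(); plan((.388,-.1045,.0605),177.6);print(state()['contact_force'],state()['tool_pos'])"
```

```text
rib-top slope tool 0.019 n 6863 x range [-0.021   0.0319] z at x=0 -0.0253 tool tilt 0.006 => tail-up 0.013
at [ 0.3939 -0.107   0.0682] 177.51 rows [[6.0, 2.2, 7.7, -0.09]]
[ 0.02342821  0.05199698 -2.57146715] [ 0.3938872  -0.10695076  0.06818066]
```

Call:
step_arm([
  [5,1,5,0],
  [0,0,3,0],
  [0,0,0,0],
])

```text
time: 6.85
tool_pos: [0.3878, -0.1053, 0.059]
tool_rot: [-0.004, 0.022, 1.0, 0.007]
contact_force: [-1.2, 0.9, 4.5]
gripper_width: 0.199
```

Call:
step_arm([
  [0,0,0,0],
  [0,0,0,0],
  [0,0,0,0],
  [0,0,0,0],
], claw=30)

```text
time: 7.25
tool_pos: [0.3881, -0.1055, 0.0592]
tool_rot: [-0.003, 0.022, 1.0, 0.006]
contact_force: [-0.3, 0.6, -0.2]
gripper_width: 0.297
```

```bash
python3 -c "
from h import *
im=packtilt(); print(state()['contact_force'],state()['tool_pos'])
s,_=grab_frame('side'); save('d',np.hstack([cv2.resize(im,(400,300)),cv2.resize(s[230:430,200:467],(400,300))]))"
```

```text
rib-top slope tool 0.399 n 6318 x range [-0.0038  0.0448] z at x=0 -0.0167 tool tilt 0.006 => tail-up 0.393
[-0.08713876  0.35760679 -0.27896731] [ 0.38810926 -0.10547973  0.05916855]
```

View pics/d.png

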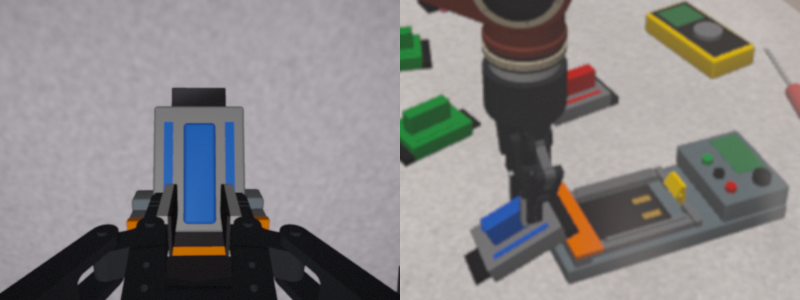

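Now tail-up by 0.39 rad, with the tail on the lip at wrist px (200,250) and the tongue on the bench. I'll regrip it in that pose.

Call:
step_arm([
  [14,0,0,0],
  [0,0,9,0],
  [0,0,0,0],
])

```text
time: 7.65
tool_pos: [0.3744, -0.1049, 0.0498]
tool_rot: [-0.002, 0.022, 1.0, 0.006]
contact_force: [-0.0, -0.2, -0.5]
gripper_width: 0.298
```

```bash
python3 -c "
from h import *
im=packtilt(); print(state()['contact_force'],state()['tool_pos'])"
```

```text
rib-top slope tool 0.396 n 6833 x range [-0.017   0.0313] z at x=0 -0.0199 tool tilt 0.005 => tail-up 0.391
[-0.06246842 -0.09905565  0.58478413] [ 0.37474271 -0.1050767   0.05039412]
```

Position as planned, so I'll close and lift.

Call:
step_arm([
  [0,0,0,0],
  [0,0,0,0],
  [0,0,0,0],
  [0,0,0,0],
], claw=0)

```text
time: 8.1
tool_pos: [0.3751, -0.1051, 0.0507]
tool_rot: [-0.003, 0.022, 1.0, 0.006]
contact_force: [-1.1, 0.4, 1.7]
gripper_width: 0.197
```

Call:
step_arm([
  [0,0,-25,0],
  [0,0,-25,0],
  [0,0,-25,0],
  [0,0,0,0],
  [0,0,0,0],
])

```text
time: 8.6
tool_pos: [0.3734, -0.1046, 0.1231]
tool_rot: [-0.006, 0.022, 1.0, 0.008]
contact_force: [-1.5, 0.5, -2.9]
gripper_width: 0.198
```

```bash
python3 -c "
from h import *
im=packtilt(); print(state()['contact_force'],state()['tool_pos'],toolT().round(3),state()['gripper_width']); np.savez('w4.npz',im=im)"
```

```text
rib-top slope tool 0.395 n 6791 x range [-0.0165  0.0319] z at x=0 -0.0197 tool tilt 0.011 => tail-up 0.383
[-0.25081945 -0.58458829 -2.68346374] [ 0.37356686 -0.10468563  0.12315288] [[-0.999  0.043 -0.011  0.374]
 [ 0.043  0.999  0.016 -0.105]
 [ 0.011  0.015 -1.     0.123]
 [ 0.     0.     0.     1.   ]] 0.19398223404244316
```

```bash
python3 -c "
from h import *
plan((.5022,-.1100,.115),177.6,n=4)"
```

```text
at [ 0.3736 -0.1047  0.1232] 177.53 rows [[-32.2, 0.1, 2.0, -0.02], [-32.2, 0.0, 2.0, -0.02], [-32.2, 0.0, 2.0, -0.02], [-32.2, 0.0, 2.0, -0.02]]
```

Call:
step_arm([
  [-32,0,0,0],
  [-32,0,0,0],
  [-32,0,2,0],
  [-32,0,2,0],
  [0,0,0,0],
  [0,0,0,0],
])

```text
time: 9.25
tool_pos: [0.4995, -0.1076, 0.1033]
tool_rot: [-0.014, 0.022, 1.0, 0.011]
contact_force: [-1.3, -0.3, -2.8]
gripper_width: 0.196
```

```bash
cat > chk.py <<'E'
from h import *
import sys
packtilt(); T=toolT(); print(T.round(4).tolist(), state()['contact_force'].round(1))
im,P=cloud('wrist'); H=hsv(im); L=(P-T[:3,3])@T[:3,:3]
b=(H[...,1]>110)&(H[...,0]>100)&(H[...,0]<125)&np.isfinite(P[...,2])&(abs(L[...,0])<.1)&(abs(L[...,1])<.04)
n,lab,st,cc=cv2.connectedComponentsWithStats(b.astype(np.uint8))
for i in range(1,n):
    if st[i,4]>300:
        X=P[lab==i]; c,a,e=pca(X); print('blue comp',st[i,4],c.round(4),round(a,2),e.round(4))
D=(H[...,2]<75)&(H[...,1]<80)&np.isfinite(P[...,2])&(L[...,0]>.035)&(L[...,0]<.065)&(abs(L[...,1])<.03)
if D.sum()>50: 
    X=P[D]; print('tongue',D.sum(),np.percentile(X,[2,50,98],axis=0).round(4).tolist())
o=(H[...,1]>130)&(H[...,0]>5)&(H[...,0]<20)&np.isfinite(P[...,2])&(P[...,2]>.025)&(P[...,2]<.05)
if o.sum()>50:
    X=P[o]; print('orange',o.sum(),np.percentile(X,[1,50,99],axis=0).round(4).tolist(),cv2.minAreaRect((X[:,:2]*1000).astype(np.float32)))
bx,by,ang=.499,-.1095,-2.4
d=T[:2,3]-[bx,by]; a=np.radians(ang); print('TCP in bay u,v mm',round(1e3*(d@[np.cos(a),np.sin(a)]),1),round(1e3*(d@[-np.sin(a),np.cos(a)]),1),'z',round(1e3*T[2,3]-20,1))
if len(sys.argv)>1:
    s,_=grab_frame('side'); save(sys.argv[1],np.hstack([cv2.resize(im,(400,300)),cv2.resize(s[250:430,240:480],(400,300),interpolation=cv2.INTER_CUBIC)]))
E
python3 chk.py e
```

```text
rib-top slope tool 0.396 n 6760 x range [-0.0171  0.0314] z at x=0 -0.0197 tool tilt 0.028 => tail-up 0.368
[[-0.9986, 0.0445, -0.027, 0.4992], [0.044, 0.9988, 0.0223, -0.1076], [0.0279, 0.0211, -0.9994, 0.1033], [0.0, 0.0, 0.0, 1.0]] [ 0.1  0.3 -2.9]
blue comp 1153 [ 0.4838 -0.1267  0.0903] -3.04 [0.028 0.006]
blue comp 1176 [ 0.4856 -0.087   0.091 ] -2.78 [0.028  0.0061]
blue comp 8844 [ 0.4926 -0.1078  0.1204] -3.18 [0.0505 0.0177]
tongue 3495 [[0.4503, -0.1317, 0.0191], [0.4561, -0.1057, 0.0598], [0.4629, -0.0793, 0.0777]]
orange 13241 [[0.4178, -0.1582, 0.0348], [0.4325, -0.1082, 0.0364], [0.4481, -0.0576, 0.038]] ((433.04949951171875, -107.86753845214844), (103.26138305664062, 29.792583465576172), 87.80390930175781)
TCP in bay u,v mm 0.1 1.9 z 83.3
```

View pics/e.png

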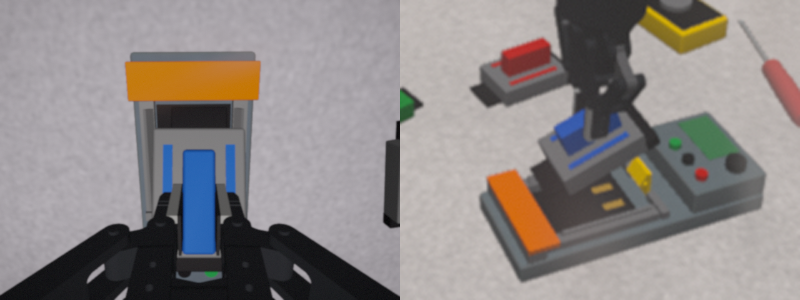

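The wrist view shows the pack tail-up above the bay, lip at (193,80), pack slightly to the +y side. The side view shows the tongue just inside the lip. I'll shift about −3 mm in y and 4 mm forward, then lower.

Call:
step_arm([
  [-4,-3,0,0],
  [0,0,12,0],
  [0,0,10,0],
  [0,0,0,0],
])

```text
time: 9.8
tool_pos: [0.5013, -0.111, 0.0814]
tool_rot: [-0.012, 0.023, 1.0, 0.01]
contact_force: [0.1, 0.8, -3.3]
gripper_width: 0.194
```

```bash
sed -i 's/bx,by,ang=.*/bx,by,ang=.500,-.1104,-2.4/' chk.py; python3 chk.py
```

```text
rib-top slope tool 0.396 n 6774 x range [-0.0165  0.032 ] z at x=0 -0.0193 tool tilt 0.024 => tail-up 0.372
[[-0.9987, 0.046, -0.0226, 0.5016], [0.0455, 0.9988, 0.0204, -0.1111], [0.0235, 0.0193, -0.9995, 0.0819], [0.0, 0.0, 0.0, 1.0]] [ 0.  -0.2 -2.4]
blue comp 1145 [ 0.4861 -0.1302  0.0688] -2.95 [0.028  0.0059]
blue comp 1168 [ 0.488  -0.0905  0.0695] -2.82 [0.028  0.0061]
blue comp 8854 [ 0.4949 -0.1113  0.099 ] -3.22 [0.0504 0.0177]
tongue 4020 [[0.4525, -0.1364, 0.0189], [0.4584, -0.1083, 0.0375], [0.4656, -0.0795, 0.0416]]
orange 16550 [[0.4178, -0.1582, 0.0349], [0.4326, -0.1083, 0.0365], [0.4482, -0.0576, 0.038]] ((433.1464538574219, -107.85169982910156), (103.37745666503906, 29.970064163208008), 87.82459259033203)
TCP in bay u,v mm 1.6 -0.7 z 61.9
```

Call:
step_arm([
  [0,0,5,0],
  [0,0,4,0],
  [0,0,0,0],
])

```text
time: 10.2
tool_pos: [0.5025, -0.1112, 0.0736]
tool_rot: [-0.01, 0.023, 1.0, 0.009]
contact_force: [-0.6, 0.2, -3.2]
gripper_width: 0.196
```

```bash
python3 chk.py
```

```text
rib-top slope tool 0.395 n 6800 x range [-0.0166  0.0319] z at x=0 -0.0195 tool tilt 0.021 => tail-up 0.374
[[-0.9988, 0.0458, -0.0198, 0.5026], [0.0454, 0.9988, 0.0194, -0.1113], [0.0206, 0.0184, -0.9996, 0.0738], [0.0, 0.0, 0.0, 1.0]] [ 0.6 -0.1 -2.4]
blue comp 1141 [ 0.4872 -0.1304  0.0607] -2.86 [0.0278 0.0059]
blue comp 1163 [ 0.4891 -0.0907  0.0614] -2.81 [0.028 0.006]
blue comp 8855 [ 0.4958 -0.1114  0.0909] -3.19 [0.0503 0.0177]
tongue 4303 [[0.4528, -0.1369, 0.0189], [0.4594, -0.1084, 0.029], [0.4668, -0.0797, 0.0334]]
orange 18200 [[0.4177, -0.1581, 0.0349], [0.4325, -0.1083, 0.0364], [0.4481, -0.0577, 0.038]] ((433.1319885253906, -107.8480453491211), (103.37003326416016, 30.007543563842773), 87.71475219726562)
TCP in bay u,v mm 2.6 -0.8 z 53.8
```

Call:
step_arm([
  [5,0,1,0],
  [5,0,0,0],
  [4,0,0,0],
  [0,0,0,0],
])

```text
time: 10.7
tool_pos: [0.4885, -0.1108, 0.0736]
tool_rot: [-0.008, 0.023, 1.0, 0.009]
contact_force: [1.1, -0.3, -6.8]
gripper_width: 0.193
```

```bash
python3 chk.py f
```

```text
rib-top slope tool 0.401 n 6748 x range [-0.0166  0.0318] z at x=0 -0.0198 tool tilt 0.017 => tail-up 0.383
[[-0.9988, 0.0458, -0.0165, 0.4886], [0.0455, 0.9988, 0.0186, -0.1108], [0.0174, 0.0178, -0.9997, 0.0737], [0.0, 0.0, 0.0, 1.0]] [ 1.8  0.  -5.1]
blue comp 1170 [ 0.4752 -0.0902  0.061 ] -2.8 [0.028  0.0061]
blue comp 1142 [ 0.4734 -0.13    0.0605] -3.1 [0.0275 0.006 ]
blue comp 8866 [ 0.4818 -0.111   0.0907] -3.18 [0.0502 0.0177]
tongue 710 [[0.4493, -0.1278, 0.0223], [0.4513, -0.1079, 0.0318], [0.4537, -0.0874, 0.0332]]
orange 17354 [[0.4175, -0.1581, 0.0343], [0.4324, -0.1084, 0.0364], [0.4485, -0.0576, 0.0379]] ((433.8653869628906, -107.82176208496094), (103.28363037109375, 31.480365753173828), 87.84422302246094)
TCP in bay u,v mm -11.4 -0.9 z 53.7
```

View pics/f.png

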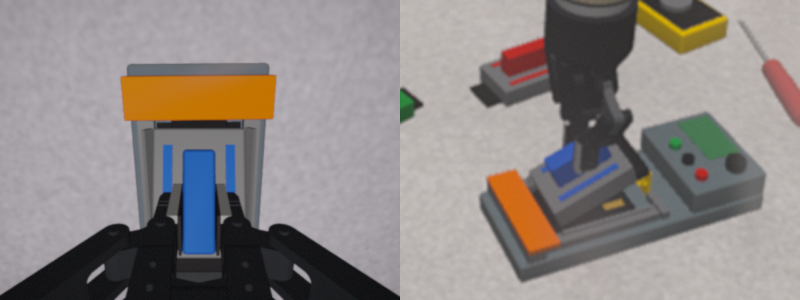

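Wrist view: the tongue has gone under the lip and the casing front is right at it, px (198,125). The −5 N suggests the tongue's top is brushing the lip's underside, so I'll lower a little.

Call:
step_arm([
  [1,0,3,0],
  [0,0,0,0],
])

```text
time: 11.05
tool_pos: [0.4872, -0.1107, 0.0707]
tool_rot: [-0.01, 0.023, 1.0, 0.009]
contact_force: [-0.8, 0.0, -2.8]
gripper_width: 0.197
```

```bash
python3 chk.py
```

```text
rib-top slope tool 0.395 n 6785 x range [-0.0164  0.0321] z at x=0 -0.0196 tool tilt 0.019 => tail-up 0.376
[[-0.9988, 0.0455, -0.0181, 0.4875], [0.0452, 0.9988, 0.0187, -0.1108], [0.019, 0.0178, -0.9997, 0.071], [0.0, 0.0, 0.0, 1.0]] [ 0.4  0.2 -2.9]
blue comp 1156 [ 0.4722 -0.1299  0.0579] -2.98 [0.0278 0.006 ]
blue comp 1176 [ 0.4741 -0.0902  0.0585] -2.77 [0.028  0.0061]
blue comp 8859 [ 0.4808 -0.111   0.0881] -3.15 [0.0503 0.0177]
tongue 501 [[0.4488, -0.1319, 0.0286], [0.4507, -0.108, 0.0302], [0.4523, -0.0861, 0.0469]]
orange 17760 [[0.4175, -0.1581, 0.0342], [0.4324, -0.1082, 0.0364], [0.4486, -0.0577, 0.0379]] ((434.0943908691406, -107.88194274902344), (103.49401092529297, 32.15503692626953), 87.68830871582031)
TCP in bay u,v mm -12.4 -0.9 z 51.0
```

Call:
step_arm([
  [0,0,0,0],
  [0,0,0,0],
  [0,0,0,0],
  [0,0,0,0],
], claw=27)

```text
time: 11.55
tool_pos: [0.4897, -0.1116, 0.0738]
tool_rot: [-0.007, 0.023, 1.0, 0.008]
contact_force: [0.2, -0.4, 0.6]
gripper_width: 0.268
```

```bash
python3 chk.py g
```

```text
rib-top slope tool 0.136 n 5072 x range [-0.028   0.0243] z at x=0 -0.0004 tool tilt 0.014 => tail-up 0.122
[[-0.9989, 0.0453, -0.0137, 0.4898], [0.0451, 0.9988, 0.0169, -0.1117], [0.0144, 0.0162, -0.9998, 0.0738], [0.0, 0.0, 0.0, 1.0]] [ 0.1 -0.3  0.7]
blue comp 978 [ 0.4787 -0.0898  0.0476] -1.38 [0.0311 0.0062]
blue comp 904 [ 0.4758 -0.1297  0.0475] -2.72 [0.0286 0.0058]
blue comp 6933 [ 0.4898 -0.1104  0.073 ] -2.58 [0.0594 0.0174]
tongue 1130 [[0.4504, -0.1363, 0.0195], [0.4526, -0.1084, 0.0266], [0.4548, -0.0815, 0.0391]]
orange 17419 [[0.4176, -0.1582, 0.0347], [0.4324, -0.1082, 0.0364], [0.4484, -0.0576, 0.038]] ((434.2973937988281, -107.98428344726562), (103.43995666503906, 32.38037872314453), 87.82481384277344)
TCP in bay u,v mm -10.2 -1.7 z 53.8
```

View pics/g.png

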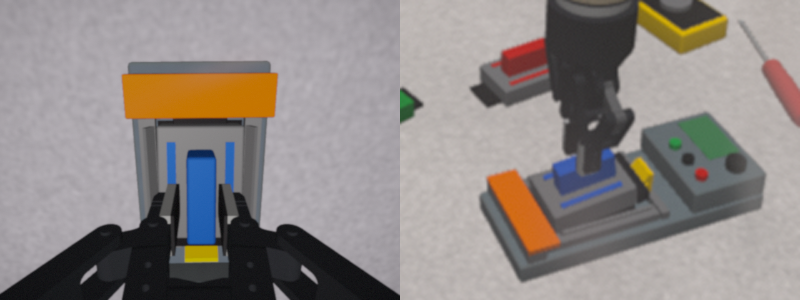

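The pack has swung down with the tongue hooked. The tail rests on the catch nose at wrist px (200,253), tilt ≈0.12, and lies between the guides. Next I'll raise, shut the fingers, and press on the tail side of the handle.

Call:
step_arm([
  [0,0,-18,0],
  [0,0,-15,0],
  [0,0,0,0],
])

```text
time: 12.0
tool_pos: [0.4893, -0.1119, 0.1065]
tool_rot: [-0.008, 0.023, 1.0, 0.009]
contact_force: [-0.0, -0.4, 1.3]
gripper_width: 0.271
```

Call:
step_arm([
  [-12,1,0,0],
  [-12,1,0,0],
  [0,0,0,0],
  [0,0,0,0],
  [0,0,0,0],
], claw=0)

```text
time: 12.5
tool_pos: [0.5148, -0.1103, 0.1031]
tool_rot: [-0.01, 0.022, 1.0, 0.009]
contact_force: [-0.1, -0.4, -0.2]
gripper_width: -0.002
```

```bash
python3 chk.py
```

```text
rib-top slope tool 0.144 n 3800 x range [-0.0013  0.0481] z at x=0 0.0259 tool tilt 0.021 => tail-up 0.123
[[-0.9988, 0.0452, -0.0197, 0.5146], [0.0448, 0.9988, 0.0193, -0.1103], [0.0205, 0.0184, -0.9996, 0.103], [0.0, 0.0, 0.0, 1.0]] [-0.2 -0.1  0.5]
blue comp 1463 [ 0.4908 -0.1304  0.049 ] -2.6 [0.0593 0.0057]
blue comp 1458 [ 0.4927 -0.0906  0.0491] -2.59 [0.0589 0.0058]
blue comp 4998 [ 0.4901 -0.1105  0.0744] -2.75 [0.052  0.0173]
tongue 530 [[0.4489, -0.1276, 0.0202], [0.4511, -0.1078, 0.026], [0.454, -0.0829, 0.0275]]
orange 14316 [[0.4178, -0.1582, 0.0347], [0.4327, -0.1085, 0.0364], [0.4483, -0.0579, 0.038]] ((433.4365539550781, -107.9298095703125), (103.50787353515625, 30.33415412902832), 87.4174575805664)
TCP in bay u,v mm 14.6 0.7 z 83.0
```

Call:
step_arm([
  [0,0,12,0],
  [0,0,10,0],
  [0,0,3,0],
  [0,0,0,0],
])

```text
time: 13.0
tool_pos: [0.5149, -0.11, 0.0768]
tool_rot: [-0.008, 0.023, 1.0, 0.009]
contact_force: [1.0, -0.2, 2.4]
gripper_width: 0.002
```

Call:
step_arm([
  [0,0,4,0],
  [0,0,4,0],
])

```text
time: 13.2
tool_pos: [0.518, -0.1103, 0.0711]
tool_rot: [-0.004, 0.023, 1.0, 0.009]
contact_force: [3.6, 0.8, 4.7]
gripper_width: -0.002
```

Call:
step_arm([
  [2,0,4,0],
  [1,0,4,0],
])

```text
time: 13.4
tool_pos: [0.5176, -0.1106, 0.0678]
tool_rot: [-0.002, 0.023, 1.0, 0.008]
contact_force: [-12.5, 5.0, 35.8]
gripper_width: 0.004
```

```bash
python3 chk.py
```

```text
rib-top slope tool 0.006 n 3872 x range [0.0105 0.0466] z at x=0 0.0005 tool tilt 0.005 => tail-up 0.001
[[-0.999, 0.0455, -0.0039, 0.5176], [0.0454, 0.9988, 0.0168, -0.1106], [0.0047, 0.0166, -0.9999, 0.068], [0.0, 0.0, 0.0, 1.0]] [-6.2  3.5 20.8]
blue comp 1925 [ 0.4929 -0.1302  0.0423] -2.34 [0.0594 0.0059]
blue comp 1930 [ 0.4943 -0.0903  0.0422] -2.38 [0.0597 0.006 ]
blue comp 5538 [ 0.4873 -0.1101  0.0664] -2.86 [0.042  0.0175]
tongue 661 [[0.4519, -0.1361, 0.0189], [0.4536, -0.1021, 0.0242], [0.4558, -0.0779, 0.0353]]
orange 21414 [[0.4178, -0.1582, 0.0348], [0.4326, -0.1083, 0.0364], [0.4483, -0.0576, 0.038]] ((433.4555358886719, -107.86868286132812), (103.51195526123047, 30.670677185058594), 87.74759674072266)
TCP in bay u,v mm 17.6 0.5 z 48.0
```

The pack is flat (tilt 0.001, rib top at bay floor +48 mm). I'll back off and check that it stays, with the catch closed.

Call:
step_arm([
  [0,0,-20,0],
  [0,0,-30,0],
  [0,0,-30,0],
  [20,0,-30,0],
  [40,0,-20,0],
  [0,0,0,0],
  [0,0,0,0],
])

```text
time: 14.2
tool_pos: [0.4497, -0.1094, 0.1978]
tool_rot: [-0.012, 0.023, 1.0, 0.009]
contact_force: [-0.2, 0.4, 0.6]
gripper_width: 0.002
```

Run:
```python
from h import *
T=toolT(); w,P=cloud('wrist'); s,Ps=cloud('side'); t,_=grab_frame('top')
save('z',np.vstack([np.hstack([cv2.resize(w,(400,300)),cv2.resize(s[250:430,240:480],(400,300),interpolation=cv2.INTER_CUBIC)]),np.hstack([cv2.resize(t[180:360,130:450],(400,225)),cv2.resize(s[150:450,100:633],(400,225))])]))
H=hsv(w); h=H[...,0]; k=(H[...,1]>110)&np.isfinite(P[...,2])&(abs(P[...,1]+.11)<.06)
for n,m in (('rib',k&(h>100)&(h<125)&(P[...,2]>.06)),('stripes',k&(h>100)&(h<125)&(P[...,2]<.05)),('catch',k&(h>22)&(h<35)&(P[...,2]<.06))):
    X=P[m]; print(n,len(X))
    if len(X)>20: 
        A=np.c_[X[:,0],X[:,1],np.ones(len(X))]; print(X.mean(0).round(4),np.percentile(X,[2,98],axis=0).round(4).tolist(),'slope',np.linalg.lstsq(A,X[:,2],rcond=None)[0][:2].round(3))
z=np.load('side0.npz')
for n,im,Q in (('side before',z['im'],z['P']),('side now',s,Ps)):
    G=hsv(im); X=Q[(G[...,1]>110)&(G[...,0]>22)&(G[...,0]<35)&(abs(Q[...,1]+.11)<.04)&(abs(Q[...,0]-.55)<.03)]; print(n,len(X),X.mean(0).round(4),np.percentile(X,[3,97],axis=0).round(4).tolist())
print(state()['contact_force'],state()['time'])
```

```text
rib 1382
[ 0.4714 -0.11    0.1188] [[0.4338, -0.1591, 0.0628], [0.4974, -0.0614, 0.2815]] slope [-3.822  0.161]
stripes 1148
[ 0.492  -0.1102  0.0425] [[0.4662, -0.1333, 0.0407], [0.52, -0.0876, 0.0474]] slope [-0.017  0.   ]
catch 0
side before 174 [ 0.5519 -0.1141  0.0399] [[0.5458, -0.1254, 0.025], [0.5577, -0.0991, 0.0471]]
side now 179 [ 0.5519 -0.114   0.0399] [[0.5458, -0.1252, 0.0254], [0.5585, -0.0983, 0.047]]
[-0.16964977 -0.42020077 -0.01089443] 14.35
```

View pics/z.png

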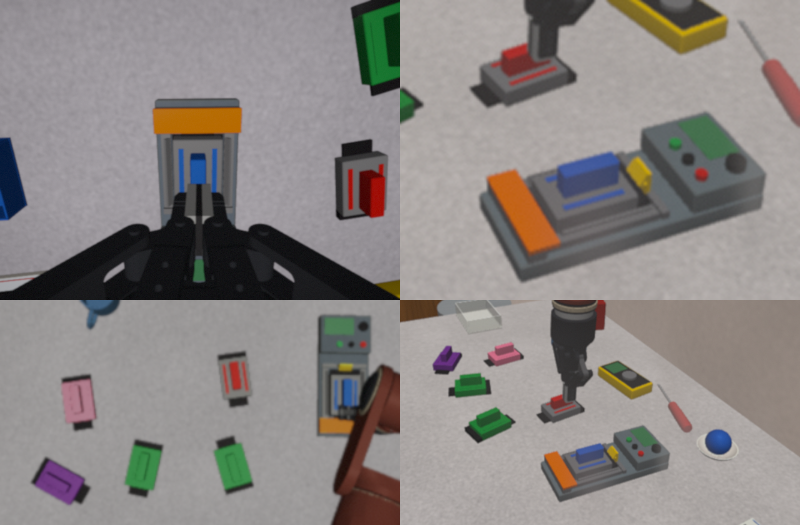

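The pack lies flat in the bay (side px (590,185)), with stripes at z = 42.5 mm as expected for a seated pack. The catch is back at its closed pose, over the tail. The other objects look untouched and the arm is clear, so I'm handing in.

```bash
python3 -c "
from plant import *
print(job_done())"
```

```text
the job is handed in; nothing more can be done
None
```

The blue-handled pack is seated flat in the bay with the yellow catch shut over its tail, and the job is handed in at about 14.4 s of the 48 s.

**What I did:**
- The arm cannot tilt the tool, so I rested the pack's tail on the orange lip and loosened the grip. The tongue end swung down to the bench, leaving the pack about 0.39 rad tail-up.
- I gripped it again in that pose, slid the tongue under the lip and let the tail down onto the catch.
- I then pressed on the handle with shut fingers and backed away.

**Last checks:**
- **Pack:** the tilt was 0.001 rad while pressed. After backing off, the casing top measured 22.5 mm above the bay floor, against 22 mm nominal, and it was level to about 0.02 rad.
- **Catch:** the side camera shows it at the same place as its closed pose at the start, to within about 1 mm.
- **Contact:** the wrist force was near zero with the arm clear. The highest I saw was about 36 N, while pressing; readings came only at the end of each move.
- **Other things:** the red pack, the look-alikes and the meter, screwdriver and ball look unmoved in the final pictures. I judged this by eye, and only part of the mug was in view.

**One check failed:** the final wrist view could not see the catch, and its handle reading was spoiled by the fingers. The catch result therefore rests on the side camera alone.

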